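# Clear the table saw: push the offcut down the chute with the push stick

### The arm

A 7-joint arm with a two-finger parallel gripper is mounted at the origin on the work surface. World frame = base frame: x ahead of the robot, y to its left, z up, the work surface at z = 0. Lengths are in m, angles in rad, forces in N, time in s.
With the tool pointing down it reaches from about 0.35 to 0.9 m from the base axis. Payload 7.2 kg.
Tool frame: the origin (TCP) lies midway between the tips of the shut fingers; the grasp point (between the pads) lies 19 mm behind it (bot.pinch_z is the distance from the TCP to the grasp point, in m); z points along the fingers, y is the line along which they close (so a half turn about z gives the same grasp; the last joint's range is limited). The gripper opens to 88 mm and grips with 3 to 60 N. Pads are 20 mm wide; open, the fingers measure 115 mm over their backs; the gripper's body (75 mm by 178 mm) begins 61 mm behind the grasp point.
Start: joints at [1.147, 0.411, -0.013, 1.596, 0.006, 1.134, -0.082], TCP at [0.218, -0.586, 0.223] pointing down, gripper open.
Joint ranges: [-2.95, 2.95], [-0.29, 1.99], [-1.47, 1.44], [0.14, 2.54], [-1.03, 4.17], [0.13, 1.85], [-2.86, 2.86]. Speed limits (rad/s): [2.39, 2.39, 3.01, 3.01, 3.14, 3.14, 3.14].

### API

Orientations are given as a 3x3 rotation matrix whose columns are the frame's x, y, z axes.
In Python, from station import bot gives the robot as it stands.
- The arm moves only by the tool send_rows, never from a script. Its argument "plan" is a list of rows, each a list of 7 numbers: the shift along the tool's x, y, z in units of 20 cm (1.0 is 20 cm), then the turn, a rotation vector about the tool's x, y, z in units of pi/2 rad (1.0 is pi/2 rad), then the gripper command: -1 is fully open, 1 is shut, values between are in proportion. In form: [[tx, ty, tz, ax, ay, az, gripper], ...]. A call has 1 to 20 rows; each row shifts and turns the commanded pose from where the row before left it, along the tool's axes as they then stand; what a row does not reach is not made up. A row lasts 1/12 s, in which the tool goes at most 41.7 mm and 7.16 degrees, less where a joint would pass 70% of its speed; a pose out of reach is approached as far as the arm can. A call with a number of a shift or a turn outside -1 to 1 is refused whole. A call with a gripper value outside its range is refused whole. The fingers move at their own pace and stop on an object; "force" is the grip in N (left out, the last holds). Time passes only in rows, so rows that do not move let the fingers close. It gives the time, the measured TCP pose, the force, the opening and the grip force at its end, in the units of the state.
- bot.state(): the state, without advancing time (a new reading comes with each control period).
- bot.camera(name): name is "scene" or "side" or "wrist"; returns (picture, depth): 420x560x3 uint8, blue, green, red; 420x560 float32, m along the optical axis (not along the pixel's ray), 0 where there is no reading.
- bot.camera_model(name): a dict with "vertical_fov" (degrees; the focal length in pixels is half the picture's height over the tangent of half this angle, whatever the lens; pixels are square), "cx", "cy" (the principal point, pixels), "view" (4x4, takes a point from world to camera coordinates). Camera axes: x right, y down, z forward; pixel columns grow to the right and rows downward; lengths in m; the calibration is good to about 2 mm. A picture is of the moment at which its call begins: read the wrist's pose just before it. camera_model takes no time and is no camera call; for the wrist camera it gives the pose at the moment of the call.
- bot.finish_job(): hands the job in; it is judged then, once.
The state is a dict: "t": time; "joint_pos": joint angles; "joint_vel": joint speeds; "joint_torque": joint torques, N m; "eef_pos": TCP position; "tool_rot": TCP orientation; "force": force on the tool from outside, world axes, zero at the start; "moment": the same for the moment, N m; "opening": finger opening in m; "gripper_force": force on a finger pad.
Only numpy, scipy, OpenCV 4.12 (cv2) and the standard library are available. Lean on these libraries where they do the work, as an engineer would, in place of code of your own. Each camera call takes 0.05 s, during which the arm holds its last target. There are 200 camera calls.

### The job

The saw has been stopped after a cut. Take the push stick out of the tool tray and, touching the offcut with nothing but the stick, push the bark-edged offcut along the saw table and off its outfeed edge, so that it drops down the steel chute into the offcut crate. Then lay the push stick flat back in its bay of the tray and let go; keep clear of the blade, and leave the good blank and the gouges where they lie.

Things in the scene. Friction and masses are not known exactly. Their poses are not given: they have to be found in the camera images.
- saw: benchtop table saw, fixed: flat aluminium table 320 x 300 mm, its top 180 mm above the bench, on a green housing. Origin on the bench; z up; y is the feed direction, from the operator's edge (y = -150 mm; switch, hand wheel and a front rail stick out there by 15 to 45 mm) to the outfeed edge (y = +150 mm). Table x = -150 to +170 mm; rip fence, 42 mm high, along y at x = 128 to 154 mm.
- blade: blade with its riving knife and clear guard, standing up through the saw table in the plane x = +30 mm of the saw. Origin in the table's surface; y along the feed. The whole reaches 46 mm above the table, from y = -45 to +66 mm, and is 20 mm thick over its guard. It must not be touched.
- offcut: the waste strip to be cleared: light wood with one dark bark edge, 130 mm long (its y), 44 mm wide (x), 20 mm thick, 50 to 110 g, with square flat ends; loose, roughly along the feed (within 12 degrees), on the saw table on the open side of the blade (the saw's -x side). Origin at the centre of its underside. Friction between things is about 0.5 to 0.7.
- chute: open-topped sheet-steel chute hung on the outfeed edge. Origin at the middle of its mouth, on the table's edge and level with its top; y away from the saw. 142 mm wide inside (x); its floor starts 30 mm below the table and slopes down at 45 degrees towards +y into the crate; the side walls rise to 20 mm above the table between y = 20 and 55 mm.
- crate: plywood offcut crate on the bench at the foot of the chute, 170 (x) x 230 mm (y) outside, 152 x 212 mm inside, floor 8 mm thick, walls 50 mm (under the chute), 85 mm (sides) and 110 mm (far end) high; two small old offcuts lie fixed at its far end. Origin at the centre of its underside.
- stick_mid (a point): middle (half-way along and up) of the plywood push stick (70 g) lying flat in the tray: 200 mm long (its y), 18 mm thick (z). The two-pronged nose is the end at y = +100 mm (32 mm wide, notch 10 mm wide, 24 mm deep); the shaft is 30 mm wide (x) from y = -48 to +76 mm; the handle end, y = -100 to -48 mm, is 38 mm wide.
- stick: the same push stick; its origin and axes are those of the point.
- tray_bay (a point): middle of the inner floor of the push stick's bay, the wide compartment of the wooden tool tray (fixed). The bay is 124 mm wide (x), 238 mm long (y) inside; its floor is 6 mm and its walls' top 26 mm above the bench. The stick's nose points to +y at the start. Two gouges lie in the narrow compartment on the +x side, reaching 28 mm above the bench.
- blank: the good sawn blank, 150 x 78 x 20 mm light wood with a scribed circle, lying on the saw table between the blade and the fence. Origin at the centre of its underside. To be left alone.
- gouge_a: carving gouge 195 mm long in the narrow compartment of the tray; origin at the centre of its underside. To be left alone.
- gouge_b: carving gouge 185 mm long in the narrow compartment of the tray; origin at the centre of its underside. To be left alone.
Not all that is in view belongs to the job. Of the things like the stick, leave any that is turquoise; of the rest the larger one is meant.

How it is judged:
On the way, in this order (a step that is already met when the one before it is completed fails the run):
1. the push stick is held in the gripper, lifted clear of the tray (z of stick_mid in the frame of tray_bay above 0.06 m and contact force between the fingers and stick above 0.5 N), for 0.1 s.
2. the held stick pushes the offcut along the saw table towards the outfeed edge (contact force between stick and offcut above 0.03 N and contact force between the fingers and stick above 0.5 N and y of offcut in the frame of saw above 0.06 m and z of offcut in the frame of saw above 0.172 m).
3. the offcut has dropped down the chute and lies still in the crate (x of offcut in the frame of crate between -0.08 and 0.08 m and y of offcut in the frame of crate between -0.115 and 0.11 m and z of offcut in the frame of crate below 0.1 m and linear speed of offcut below 0.03 m/s), for 0.2 s.
4. the push stick, still in the fingers, is set down to within 15 mm of the floor of its bay (not dropped or thrown in) (z of stick_mid in the frame of tray_bay below 0.024 m and x of stick_mid in the frame of tray_bay between -0.05 and 0.05 m and contact force between the fingers and stick above 0.3 N), for 0.05 s.
At the end, for the whole second after the job is handed in: Offcut at rest inside the crate (origin within its walls, under 100 mm above the bench); push stick released, at rest, flat on the floor of its tray bay, inside the walls; blank within 15 mm and gouges within 40 mm of their starts (all of step 3 and x of stick_mid in the frame of tray_bay between -0.05 and 0.05 m and y of stick_mid in the frame of tray_bay between -0.03 and 0.03 m and z of stick_mid in the frame of tray_bay below 0.013 m and (angle between stick_mid's own z axis and vertical below 0.08 rad or angle between stick_mid's own z axis and vertical above 3.06 rad) and linear speed of stick below 0.02 m/s and distance of blank from where it was at the start of the episode below 0.015 m and distance of each of gouge_a, gouge_b from where it was at the start of the episode below 0.04 m); the robot touches nothing.
It fails at once if the gripper or the arm touches the offcut (contact force between any of the fingers, the arm and offcut above 0.3 N).
It fails at once if the blade, its riving knife or its guard is touched by anything (contact force between blade and anything else above 0.3 N).
It fails at once if the good blank is shifted by more than 15 mm (distance of blank from where it was at the start of the episode above 0.015 m).
It fails at once if a gouge is shifted by more than 40 mm (distance of any of gouge_a, gouge_b from where it was at the start of the episode above 0.04 m).
It also fails if it takes over 70 s, if anything falls off the work surface, if the arm or the gripper's body presses on something with over 40 N, if the wrist force passes 120 N, or if a joint passes its speed limit or range.

## Working session

There is one attempt and no reset: what is moved stays moved. The work goes in short steps, Python scripts to look and compute and a tool call to move; the robot and the scene stay as the last step left them, time stands still between calls to the robot, and variables do not carry over. Pictures are saved under pics/ and viewed, at most 10 in all, crops included, and the job is handed in when it is done.

Besides the shell and the picture viewer there is one more tool, called after "Emit:" as name(argument=value, ...), one argument or row to a line, values as JSON. send_rows: Moves the arm, as the interface text tells. Shifts and turns lie within -1 to 1; 1 stands for 20 cm of shift or pi/2 rad of turn. Its arguments: {"type":"object","properties":{"plan":{"type":"array"},"force":{"type":"number"}},"required":["plan"]}

```bash
ls; mkdir -p pics; cat > h.py <<'E'
import numpy as np,cv2
from station import bot
def grab(n,save=None):
    m=bot.camera_model(n); p,d=bot.camera(n)
    if save: cv2.imwrite(f'pics/{save}.png',p)
    np.savez(f'/tmp/{n}.npz',p=p,d=d,V=m['view'],f=p.shape[0]/2/np.tan(np.radians(m['vertical_fov'])/2),c=[m['cx'],m['cy']])
def load(n): return np.load(f'/tmp/{n}.npz')
def world(k,u,v,z=None):
    V=k['V'];R=V[:3,:3];o=-R.T@V[:3,3]
    r=np.array([(u-k['c'][0])/k['f'],(v-k['c'][1])/k['f'],1.])
    w=R.T@r
    s=k['d'][int(v),int(u)] if z is None else (z-o[2])/w[2]
    return o+s*w
E
python3 - <<'E'
from h import *
s=bot.state();print(s['eef_pos'],s['tool_rot'],s['opening'],bot.pinch_z)
for n in('scene','side'): grab(n,n+'0'); print({k:v for k,v in bot.camera_model(n).items()})
a=cv2.imread('pics/scene0.png');b=cv2.imread('pics/side0.png')
E
```

```text
pics
[ 0.21749134 -0.58540055  0.22180881] [[ 9.37369161e-01  3.48337003e-01 -6.23502097e-04]
 [ 3.48337552e-01 -9.37368023e-01  1.46259800e-03]
 [-7.49739256e-05 -1.58818345e-03 -9.99998736e-01]] 0.08822800362397648 0.0187
{'vertical_fov': 53.95181726087415, 'cx': 278.0075119697628, 'cy': 216.0702646687873, 'view': array([[-0.41906751,  0.90793443,  0.00612381,  0.1346881 ],
       [ 0.77175425,  0.35974882, -0.52438169, -0.3269874 ],
       [-0.47830722, -0.21502525, -0.8514613 ,  1.4936723 ],
       [ 0.        ,  0.        ,  0.        ,  1.        ]])}
{'vertical_fov': 49.627492421626705, 'cx': 283.2058128466741, 'cy': 217.18953936997895, 'view': array([[ 0.98840767, -0.1513992 , -0.01133831, -0.46373172],
       [-0.09077046, -0.52942487, -0.84348683,  0.17932118],
       [ 0.12170045,  0.83473804, -0.53703017,  0.99586531],
       [ 0.        ,  0.        ,  0.        ,  1.        ]])}
```

View pics/scene0.png

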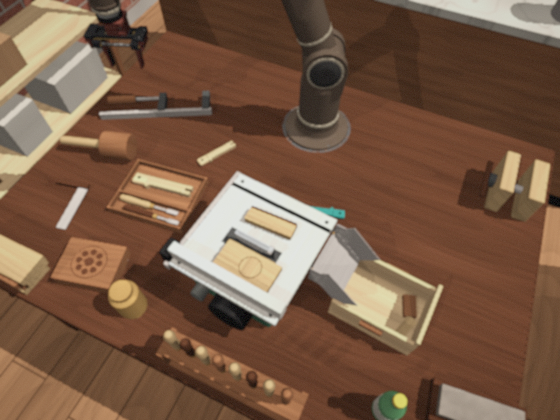

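View pics/side0.png

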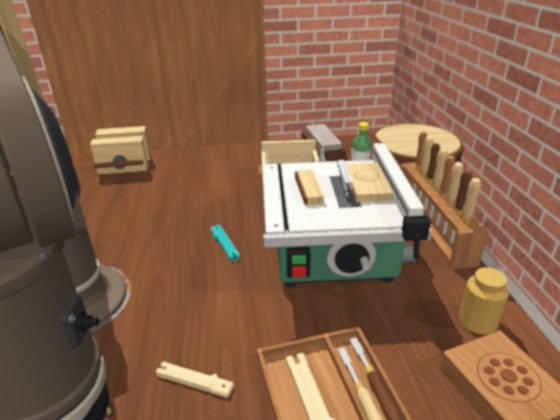

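```bash
cat > m.py <<'E'
from h import *
def cloud(n):
    k=load(n);v,u=np.mgrid[0:420,0:560];d=k['d']
    c=np.stack([(u-k['c'][0])/k['f']*d,(v-k['c'][1])/k['f']*d,d],-1)
    V=k['V'];return (c-V[:3,3])@V[:3,:3],k['p'],d>0
def rects(n,mask,P,amin=60,z=None):
    k=load(n)
    cs,_=cv2.findContours(mask.astype(np.uint8),cv2.RETR_EXTERNAL,cv2.CHAIN_APPROX_NONE)
    for c in cs:
        if cv2.contourArea(c)<amin: continue
        q=np.array([world(k,a,b,z)[:2] for a,b in c[:,0]],np.float32) if z is not None else P[c[:,0,1],c[:,0,0],:2].astype(np.float32)
        r=cv2.minAreaRect(q*1000);bx=cv2.boxPoints(r)
        print(n,'px',c[:,0].mean(0).round(),'c',np.round(r[0],0),'size',np.round(r[1],0),'ang',round(r[2],1),'corners',bx.round().tolist())
E
python3 - <<'E'
from m import *
for n in('scene','side'):
    P,p,ok=cloud(n);hsv=cv2.cvtColor(p,cv2.COLOR_BGR2HSV);Z=P[...,2]
    inr=ok&(P[...,0]>0.1)&(P[...,0]<1)&(abs(P[...,1])<.9)
    wood=(hsv[...,0]>12)&(hsv[...,0]<30)&(hsv[...,1]>60)&(hsv[...,2]>140)
    print('table');rects(n,inr&(abs(Z-.18)<.006)&(hsv[...,1]<50),P,800,.18)
    print('on table');rects(n,inr&(abs(Z-.2)<.008)&(hsv[...,1]>50),P,100,.2)
    print('low wood');rects(n,inr&(Z<.04)&wood,P,60,.02)
c=cv2.imread('pics/scene0.png')[130:320,100:350];cv2.imwrite('pics/crop.png',cv2.resize(c,None,fx=3,fy=3,interpolation=cv2.INTER_CUBIC))
E
```

```text
table
scene px [222. 290.] c [748.  44.] size [312.  23.] ang 85.5 corners [[724.0, -111.0], [747.0, -112.0], [772.0, 199.0], [749.0, 201.0]]
scene px [271. 236.] c [573. 100.] size [388. 264.] ang 84.6 corners [[423.0, -81.0], [686.0, -106.0], [722.0, 280.0], [460.0, 305.0]]
on table
scene px [248. 265.] c [672.  81.] size [151.  72.] ang 84.6 corners [[629.0, 9.0], [701.0, 2.0], [715.0, 152.0], [643.0, 159.0]]
scene px [271. 222.] c [542.  79.] size [130.  46.] ang 89.3 corners [[518.0, 14.0], [564.0, 14.0], [566.0, 144.0], [519.0, 145.0]]
low wood
scene px [387. 304.] c [543. 417.] size [209. 123.] ang 84.6 corners [[472.0, 319.0], [595.0, 308.0], [614.0, 516.0], [491.0, 527.0]]
scene px [137. 201.] c [ 553. -382.] size [ 24. 123.] ang 4.4 corners [[537.0, -321.0], [546.0, -444.0], [570.0, -442.0], [561.0, -319.0]]
scene px [168. 190.] c [ 470. -336.] size [113. 231.] ang 6.9 corners [[401.0, -228.0], [428.0, -458.0], [540.0, -444.0], [513.0, -215.0]]
scene px [216. 152.] c [ 274. -251.] size [ 38. 146.] ang 62.3 corners [[201.0, -234.0], [330.0, -302.0], [347.0, -269.0], [218.0, 
[... 410 characters left out ...]
.0, 158.0]]
side px [449. 162.] c [895. 136.] size [323.  37.] ang 89.8 corners [[876.0, -26.0], [913.0, -26.0], [914.0, 297.0], [877.0, 297.0]]
low wood
side px [194. 378.] c [ 271. -267.] size [ 39. 149.] ang 62.3 corners [[196.0, -250.0], [327.0, -319.0], [345.0, -284.0], [214.0, -216.0]]
side px [335. 371.] c [ 499. -313.] size [206. 209.] ang 6.9 corners [[384.0, -221.0], [409.0, -429.0], [614.0, -404.0], [589.0, -196.0]]
side px [485. 327.] c [ 831. -235.] size [69. 50.] ang 53.8 corners [[790.0, -248.0], [830.0, -278.0], [871.0, -222.0], [831.0, -193.0]]
side px [441. 242.] c [871.  47.] size [141.  25.] ang 89.4 corners [[857.0, -23.0], [882.0, -23.0], [884.0, 117.0], [859.0, 118.0]]
```

View pics/crop.png

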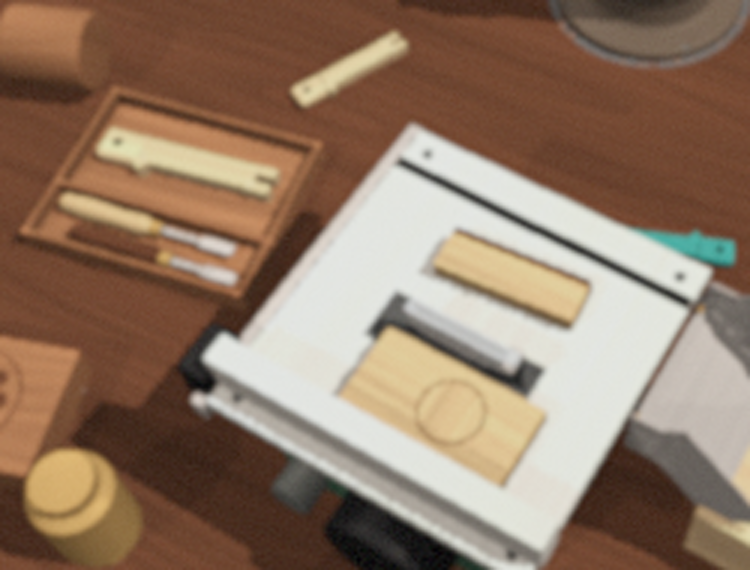

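Candidates in the scene view are the pale stick in the tray (165,184; about 200 mm), a pale stick on the bench (217,153; about 146 mm) and a turquoise one (328,212). The tray stick is the larger of the two that aren't turquoise, and the crop confirms it lies in the bay with its nose towards +y. Next I'll move above the tray for a close look.

Emit:
send_rows(
  plan=[
    [0.163,-0.075,-0.065,0,0,0,-1],
    [0.163,-0.075,-0.065,0,0,0,-1],
    [0.163,-0.075,-0.065,0,0,0,-1],
    [0.163,-0.075,-0.065,0,0,0,-1],
    [0.163,-0.075,-0.065,0,0,0,-1],
    [0.163,-0.075,-0.065,0,0,0,-1],
    [0.163,-0.075,-0.065,0,0,0,-1],
    [0.163,-0.075,-0.065,0,0,0,-1],
    [0.163,-0.075,-0.065,0,0,0,-1],
    [0.163,-0.075,-0.065,0,0,0,-1],
    [0,0,0,0,0,-0.07,-1],
    [0,0,0,0,0,-0.07,-1],
    [0,0,0,0,0,-0.07,-1],
    [0,0,0,0,0,-0.07,-1],
    [0,0,0,0,0,-0.07,-1],
    [0,0,0,0,0,-0.07,-1],
    [0,0,0,0,0,-0.07,-1],
    [0,0,0,0,0,-0.07,-1],
    [0,0,0,0,0,-0.07,-1],
    [0,0,0,0,0,-0.07,-1],
  ],
)

```text
t: 1.77
eef_pos: [0.4708, -0.3316, 0.3522]
tool_rot: [[0.11, 0.994, -0.001], [0.994, -0.11, 0.0], [0.0, -0.001, -1.0]]
force: [0.0, -0.0, -0.7]
opening: 0.0876
gripper_force: 0.0
```

```bash
python3 - <<'E'
from m import *
s=bot.state();print(s['t'],s['eef_pos'],s['tool_rot'].round(3) if hasattr(s['tool_rot'],'round') else s['tool_rot'])
grab('wrist','w1');P,p,ok=cloud('wrist');hsv=cv2.cvtColor(p,cv2.COLOR_BGR2HSV)
k=load('wrist');print(world(k,280,210),hsv[::60,::80].tolist()[3])
ks=load('scene')
for uv in((237.3,171.7),(337.3,218.3)):print('saw corner',world(ks,*uv,.18))
E
```

```text
1.7667 [ 0.4708215  -0.33162611  0.35217644] [[ 0.11   0.994 -0.001]
 [ 0.994 -0.11   0.   ]
 [ 0.    -0.001 -1.   ]]
[ 0.4651384  -0.38448602  0.02537473] [[11, 143, 75], [11, 164, 118], [12, 160, 123], [13, 166, 206], [13, 166, 206], [11, 158, 124], [13, 168, 203]]
saw corner [ 0.42234611 -0.08020646  0.18      ]
saw corner [0.44748307 0.22752576 0.18      ]
```

View pics/w1.png

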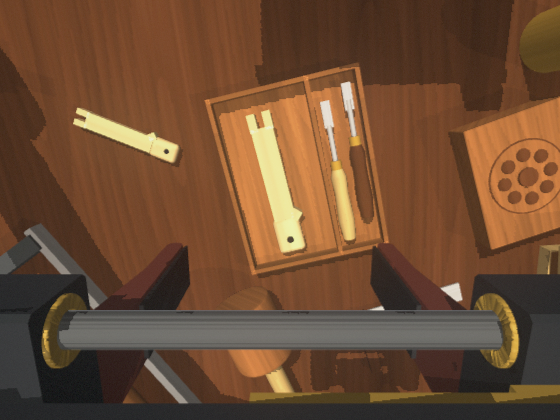

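The wrist view shows the target stick in the bay, nose at (260,118) and handle at (291,245). The small decoy is at (128,135), outside the tray, and the gouges are at (340,165).

```bash
python3 - <<'E'
from m import *
k=load('wrist');P,p,ok=cloud('wrist');hsv=cv2.cvtColor(p,cv2.COLOR_BGR2HSV)
for uv in((270,170),(240,200),(291,230)):print(uv,hsv[uv[1],uv[0]])
m=(hsv[...,0]>20)&(hsv[...,0]<34)&(hsv[...,2]>150)&(hsv[...,1]<150);m[:,:235]=0;m[:,312:]=0;m[262:]=0
rects('wrist',m,P,60,.024)
v,u=np.nonzero(m)
q=np.array([world(k,a,b,.024)[:2] for a,b in zip(u,v)])
c=q.mean(0);w=np.linalg.svd(q-c,full_matrices=False)[2][0];w*=np.sign(w[1]);t=(q-c)@w
# shaft only axis
nrm=np.array([w[1],-w[0]]);tt=t-t.min();e=[]
for s in np.arange(.065,.17,.005):
    n=((q-c)@nrm)[abs(tt-s)<.003];e.append((s,n.min(),n.max()))
e=np.array(e);f=np.polyfit(e[:,0],e[:,1:].mean(1),1);print('w',w,'len',np.ptp(t),'slope',f,'width',np.ptp(e[:,1:],axis=1).round(4))
d=w+f[0]*nrm;d/=np.linalg.norm(d);mid=c+nrm*np.polyval(f,.1)+w*(t.min()+np.ptp(t)/2)
print('dir',d,'mid',mid,'yaw of stick',np.degrees(np.arctan2(-d[0],d[1])))
for uv in((213,105),(304,82),(340,246),(255,266)):print('bay',uv,world(k,*uv,.026)[:2])
print('handle colour depth z',P[200,275],P[170,240])
E
```

```text
(270, 170) [ 25  94 239]
(240, 200) [ 13 167 200]
(291, 230) [ 30  71 240]
wrist px [274. 176.] c [ 468. -348.] size [ 41. 197.] ang 8.0 corners [[434.0, -253.0], [461.0, -448.0], [501.0, -442.0], [474.0, -247.0]]
w [-0.14766954  0.98903676] len 0.19669922907933265 slope [ 0.00741468 -0.00117132] width [0.0295 0.0295 0.0298 0.03   0.0296 0.0295 0.0298 0.0297 0.0296 0.0295
 0.0295 0.0294 0.0293 0.0296 0.0295 0.0294 0.0294 0.0296 0.0295 0.0296
 0.0295]
dir [-0.14033229  0.99010446] mid [ 0.46328075 -0.34814215] yaw of stick 8.067074977931833
bay (213, 105) [ 0.39420898 -0.23512971]
bay (304, 82) [ 0.51431551 -0.2201147 ]
bay (340, 246) [ 0.54460471 -0.44655855]
bay (255, 266) [ 0.41983191 -0.46352209]
handle colour depth z [ 0.45979683 -0.36970022  0.0245636 ] [ 0.41492243 -0.32518306  0.00594181]
```

Emit:
send_rows(
  plan=[
    [0,0,0,0,0,-0.0533,-0.1],
    [0,0,0,0,0,-0.0533,-0.1],
    [0,0,0,0,0,-0.0533,-0.1],
    [-0.0227,-0.0049,0.151,0,0,0,-0.1],
    [-0.0227,-0.0049,0.151,0,0,0,-0.1],
    [-0.0227,-0.0049,0.151,0,0,0,-0.1],
    [-0.0227,-0.0049,0.151,0,0,0,-0.1],
    [-0.0227,-0.0049,0.151,0,0,0,-0.1],
    [-0.0227,-0.0049,0.151,0,0,0,-0.1],
    [-0.0227,-0.0049,0.151,0,0,0,-0.1],
    [-0.0227,-0.0049,0.151,0,0,0,-0.1],
    [-0.0227,-0.0049,0.151,0,0,0,-0.1],
    [-0.0227,-0.0049,0.151,0,0,0,-0.1],
    [0,0,0,0,0,0,-0.1],
    [0,0,0,0,0,0,-0.1],
  ],
)

```text
t: 3.07
eef_pos: [0.4664, -0.3772, 0.0494]
tool_rot: [[-0.133, 0.991, -0.003], [0.991, 0.133, 0.003], [0.003, -0.003, -1.0]]
force: [-0.7, -0.1, 0.5]
opening: 0.0482
gripper_force: 0.0
```

Emit:
send_rows(
  plan=[
    [0,0,0.05,0,0,-0.004,-0.1],
    [0,0,0.05,0,0,0,-0.1],
    [0,0,0.05,0,0,0,-0.1],
    [0,0,0.05,0,0,0,-0.1],
    [0,0,0,0,0,0,-0.1],
    [0,0,0,0,0,0,-0.1],
  ],
)

```text
t: 3.57
eef_pos: [0.4671, -0.3776, 0.0101]
tool_rot: [[-0.142, 0.99, -0.001], [0.99, 0.142, 0.001], [0.001, -0.001, -1.0]]
force: [0.2, 0.2, 0.6]
opening: 0.0485
gripper_force: 0.0
```

Emit:
send_rows(
  plan=[
    [0,0,0,0,0,0,1],
    [0,0,0,0,0,0,1],
    [0,0,0,0,0,0,1],
    [0,0,0,0,0,0,1],
    [0,0,0,0,0,0,1],
    [0,0,0,0,0,0,1],
  ],
  force=30,
)

```text
t: 4.07
eef_pos: [0.4677, -0.3782, 0.0111]
tool_rot: [[-0.142, 0.99, 0.001], [0.99, 0.142, -0.001], [-0.001, 0.001, -1.0]]
force: [-0.9, 0.4, 3.4]
opening: 0.0295
gripper_force: 30.0
```

Emit:
send_rows(
  plan=[
    [0,0,-0.05,0,0,0,1],
    [0,0,-0.15,0,0,0,1],
    [0,0,-0.19,0,0,0,1],
    [0,0,-0.19,0,0,0,1],
    [0,0,-0.19,0,0,0,1],
    [0,0,-0.19,0,0,0,1],
    [0,0,-0.19,0,0,0,1],
    [0,0,-0.19,0,0,0,1],
    [0,0,-0.1,0,0,0.049,1],
    [0,0,-0.05,0,0,0.049,1],
    [0.137,0.044,0,0,0,0,1],
    [0.137,0.044,0,0,0,0,1],
    [0.137,0.044,0,0,0,0,1],
    [0.137,0.044,0,0,0,0,1],
    [0.137,0.044,0,0,0,0,1],
    [0.137,0.044,0,0,0,0,1],
    [0.137,0.044,0,0,0,0,1],
    [0.137,0.044,0,0,0,0,1],
    [0,0,0,0,0,0,1],
    [0,0,0,0,0,0,1],
  ],
)

```text
t: 5.73
eef_pos: [0.5407, -0.1574, 0.3092]
tool_rot: [[0.008, 1.0, 0.0], [1.0, -0.008, 0.0], [0.0, 0.0, -1.0]]
force: [0.4, -0.6, -1.1]
opening: 0.0299
gripper_force: 30.0
```

Emit:
send_rows(
  plan=[
    [0,0,0.105,0,0,0,1],
    [0,0,0.105,0,0,0,1],
    [0,0,0.105,0,0,0,1],
    [0,0,0.105,0,0,0,1],
    [0,0,0,0,-0.044,0,1],
    [0,0,0,0,0,0,1],
    [0,0,0,0,0,0,1],
  ],
)

```text
t: 6.32
eef_pos: [0.5404, -0.1595, 0.2251]
tool_rot: [[0.011, 1.0, -0.001], [0.998, -0.011, -0.068], [-0.068, 0.0, -0.998]]
force: [0.5, -0.3, -0.7]
opening: 0.0297
gripper_force: 30.0
```

```bash
python3 - <<'E'
from h import *
ims=[]
for n in('scene','side','wrist'): grab(n)
ims=[cv2.resize(load('scene')['p'][140:320,200:400],(400,360),interpolation=2),cv2.resize(load('side')['p'][130:310,220:420],(400,360),interpolation=2)]
cv2.imwrite('pics/pre.png',np.hstack(ims)); cv2.imwrite('pics/wpre.png',load('wrist')['p'])
E
```

```text
(no output)
```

View pics/pre.png

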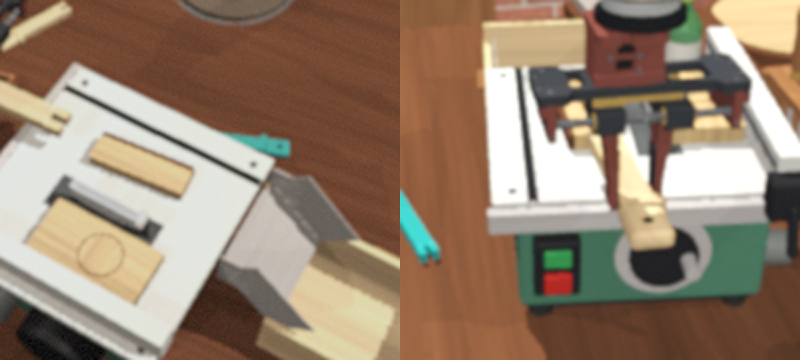

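View pics/wpre.png

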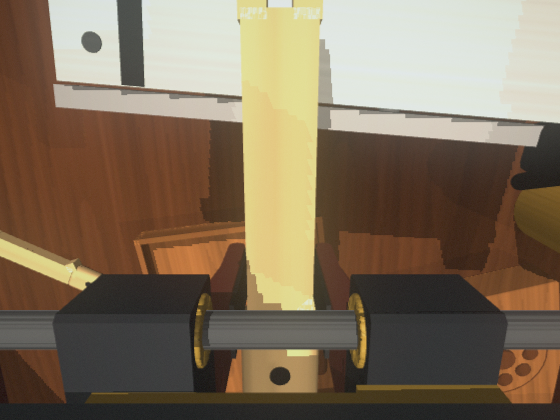

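Scene crop: the stick nose is at about px (231,202), level with the offcut's near end at px (246,215). The chute mouth spans about px (335,230) to (311,275). I'll work out the alignment from these.

```bash
python3 - <<'E'
from m import *
P,p,ok=cloud('scene');k=load('scene');hsv=cv2.cvtColor(p,cv2.COLOR_BGR2HSV);Z=P[...,2]
w=(hsv[...,0]>10)&(hsv[...,0]<35)&(hsv[...,1]>60)&(hsv[...,2]>140)
r=w.copy();r[:,:240]=0;r[:,300:]=0;r[:200]=0;r[241:]=0
rects('scene',r&(Z>.185),P,100,.2)
n=w.copy();n[:,:200]=0;n[:,236:]=0;n[:175]=0;n[212:]=0
m=n&(Z>.2)
v,u=np.nonzero(m);q=P[v,u];t=q[:,1];print('nose y pct',np.percentile(t,[50,97,100]))
for y0 in(-.08,-.06,-.045,-.03):
    s=q[abs(t-y0)<.006]; print(y0,'x',s[:,0].min(),s[:,0].max(),'z',np.median(s[:,2]))
for uv in((335,230),(311,275)):print('chute',world(k,*uv,.18))
print('chute walls z>.19:');c=ok&(Z>.175)&(P[...,1]>.24)&(P[...,1]<.29)&(P[...,0]<.75);print(np.percentile(P[c],[1,25,50,75,99],axis=0).round(3))
E
```

```text
scene px [271. 222.] c [541.  79.] size [129.  43.] ang 89.8 corners [[519.0, 14.0], [562.0, 14.0], [562.0, 143.0], [520.0, 143.0]]
nose y pct [-0.08155533 -0.0306781  -0.02646904]
-0.08 x 0.5265001473454448 0.5565564569105294 z 0.23152942050230244
-0.06 x 0.5317292731456301 0.5581875569427261 z 0.23032882015959805
-0.045 x 0.5289894369464879 0.5582462235129415 z 0.22875812855227073
-0.03 x 0.5277596001054673 0.5575845350622766 z 0.2279480525534498
chute [0.4830157  0.23449686 0.18      ]
chute [0.62440259 0.22611128 0.18      ]
chute walls z>.19:
[[0.465 0.242 0.176]
 [0.469 0.26  0.179]
 [0.611 0.27  0.183]
 [0.613 0.279 0.189]
 [0.616 0.289 0.197]]
```

Emit:
send_rows(
  plan=[
    [0.004,0,0.065,0,0,0,1],
    [0.004,0,0.064,0,0,0,1],
    [0,0,0,0,0,0,1],
    [0,0,0,0,0,0,1],
    [0.03,0,-0.002,0,0,0,1],
    [0.03,0,-0.002,0,0,0,1],
    [0.03,0,-0.002,0,0,0,1],
    [0.03,0,-0.002,0,0,0,1],
    [0.03,0,-0.002,0,0,0,1],
    [0.03,0,-0.002,0,0,0,1],
    [0.03,0,-0.002,0,0,0,1],
    [0.03,0,-0.002,0,0,0,1],
    [0.03,0,-0.002,0,0,0,1],
    [0.03,0,-0.002,0,0,0,1],
    [0.03,0,-0.002,0,0,0,1],
    [0.03,0,-0.002,0,0,0,1],
  ],
)

```text
t: 7.8
eef_pos: [0.5413, -0.0872, 0.1986]
tool_rot: [[0.012, 1.0, -0.001], [0.998, -0.012, -0.069], [-0.069, -0.0, -0.998]]
force: [0.6, 0.2, -0.6]
opening: 0.0297
gripper_force: 30.0
```

```bash
python3 - <<'E'
from h import *
for n in('scene','side'): grab(n)
cv2.imwrite('pics/mid.png',np.hstack([cv2.resize(load('scene')['p'][140:320,200:400],(400,360),interpolation=2),cv2.resize(load('side')['p'][130:310,220:420],(400,360),interpolation=2)]))
E
```

```text
(no output)
```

View pics/mid.png

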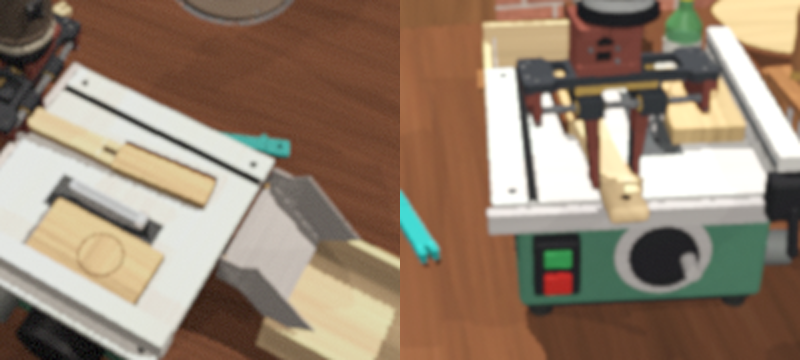

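The push is straight: the nose meets the offcut's end at crop (108,152) and both are clear of the blade. I'll keep pushing to the edge.

Emit:
send_rows(
  plan=[
    [0.035,0,-0.0025,0,0,0,1],
    [0.039,0,-0.0027,0,0,0,1],
    [0.039,0,-0.0027,0,0,0,1],
    [0.039,0,-0.0027,0,0,0,1],
    [0.039,0,-0.0027,0,0,0,1],
    [0.039,0,-0.0027,0,0,0,1],
    [0.039,0,-0.0027,0,0,0,1],
    [0.039,0,-0.0027,0,0,0,1],
    [0.039,0,-0.0027,0,0,0,1],
    [0.039,0,-0.0027,0,0,0,1],
    [0.039,0,-0.0027,0,0,0,1],
    [0.039,0,-0.0027,0,0,0,1],
    [0.039,0,-0.0027,0,0,0,1],
    [0.039,0,-0.0027,0,0,0,1],
    [0.039,0,-0.0027,0,0,0,1],
    [0.039,0,-0.0027,0,0,0,1],
    [0.039,0,-0.0027,0,0,0,1],
    [0.039,0,-0.0027,0,0,0,1],
    [0,0,0,0,0,0,1],
    [0,0,0,0,0,0,1],
  ],
)

```text
t: 9.57
eef_pos: [0.543, 0.0529, 0.1986]
tool_rot: [[0.011, 1.0, -0.001], [0.998, -0.011, -0.069], [-0.069, -0.0, -0.998]]
force: [-0.6, -0.0, -1.5]
opening: 0.0297
gripper_force: 30.0
```

```bash
python3 - <<'E'
from h import *
for n in('scene','side'): grab(n)
cv2.imwrite('pics/end.png',np.hstack([cv2.resize(load('scene')['p'][170:390,240:460],(400,400),interpolation=2),cv2.resize(load('side')['p'][110:310,220:420],(400,400),interpolation=2)]))
E
```

```text
(no output)
```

View pics/end.png

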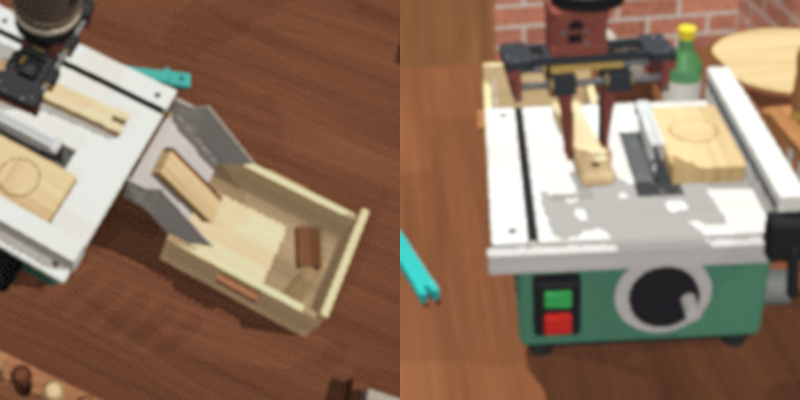

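Emit:
send_rows(
  plan=[
    [0,0,-0.1,0,0,0,1],
    [0,0,-0.1,0,0,0,1],
    [0,0,-0.1,0,0,0,1],
    [0,0,-0.1,0,0,0,1],
    [0,0,-0.1,0,0,0,1],
    [0,0,-0.1,0,0.044,0,1],
    [0,0,0,0,0,0,1],
    [0,0,0,0,0,0,1],
  ],
)

```text
t: 10.33
eef_pos: [0.5436, 0.0589, 0.3191]
tool_rot: [[0.015, 1.0, 0.002], [1.0, -0.015, -0.001], [-0.001, 0.002, -1.0]]
force: [-0.4, -0.3, -1.4]
opening: 0.0298
gripper_force: 30.0
```

```bash
python3 - <<'E'
from h import *
for n in('scene',): grab(n)
cv2.imwrite('pics/end2.png',cv2.resize(load('scene')['p'][200:380,300:460],(533,600),interpolation=2))
E
```

```text
(no output)
```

View pics/end2.png

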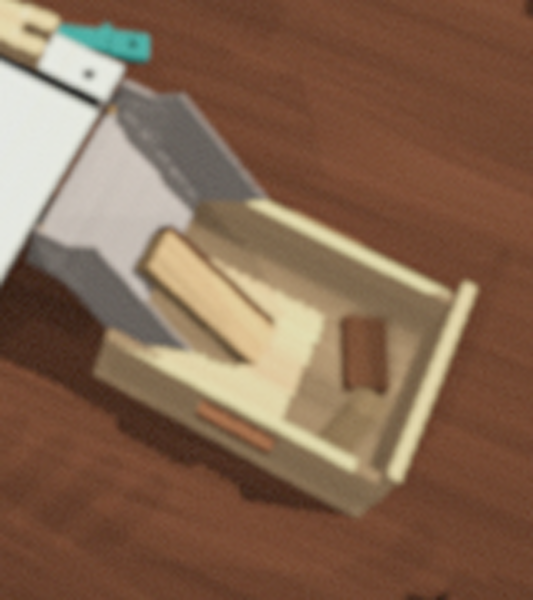

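The offcut has slid on, with its front on the crate floor at crop (262,350) and its rear at crop (160,250), possibly leaning on the chute lip. I'll check its height and position.

```bash
python3 - <<'E'
from m import *
grab('scene');P,p,ok=cloud('scene');k=load('scene')
f=lambda x,y:P[int(200+y*.3),int(300+x*.3)].round(3)
for n,xy in dict(rear=(168,248),mid=(208,297),front=(250,345),floor=(290,380)).items():print(n,f(*xy))
for n,xy,z in(('far',(475,285),.11),('far2',(398,478),.11),('side near',(262,200),.085),('side near2',(105,335),.085)):print(n,world(k,300+xy[0]*.3,200+xy[1]*.3,z).round(3))
cv2.imwrite('pics/e3.png',p);b=cv2.imread('pics/end2.png');a=cv2.resize(p[200:380,300:460],(533,600),interpolation=2);d=cv2.absdiff(a,b)[200:400,100:320];print('diff',d.mean(),(d.max(2)>40).sum())
E
```

```text
rear [0.541 0.31  0.093]
mid [0.554 0.353 0.065]
front [0.564 0.399 0.034]
floor [0.569 0.44  0.009]
far [0.479 0.536 0.11 ]
far2 [0.648 0.519 0.11 ]
side near [0.465 0.367 0.085]
side near2 [0.626 0.291 0.085]
diff 1.020371212121212 0
```

The offcut is still and inside the limits: centre y about -0.07 m in the crate's frame and z about 0.05 m. Returning the stick.

Emit:
send_rows(
  plan=[
    [-0.07,-0.011,0,0,0,0,1],
    [-0.144,-0.022,0,0,0,0,1],
    [-0.144,-0.022,0,0,0,0,1],
    [-0.144,-0.022,0,0,0,0,1],
    [-0.144,-0.022,0,0,0,0,1],
    [-0.144,-0.022,0,0,0,0,1],
    [-0.144,-0.022,0,0,0,0,1],
    [-0.144,-0.022,0,0,0,0,1],
    [-0.144,-0.022,0,0,0,0,1],
    [-0.144,-0.022,0,0,0,0,1],
    [-0.144,-0.022,0,0,0,0,1],
    [-0.144,-0.022,0,0,0,0,1],
    [-0.144,-0.022,0,0,0,0,1],
    [-0.144,-0.022,0,0,0,0,1],
    [-0.144,-0.022,0,0,0,0,1],
    [-0.07,-0.011,0,0,0,0,1],
    [0,0,0,0,0,-0.047,1],
    [0,0,0,0,0,-0.047,1],
    [0,0,0,0,0,0,1],
    [0,0,0,0,0,0,1],
  ],
)

```text
t: 12.1
eef_pos: [0.4722, -0.3688, 0.3175]
tool_rot: [[-0.134, 0.991, -0.001], [0.991, 0.134, 0.001], [0.001, -0.001, -1.0]]
force: [0.5, 0.6, -0.1]
opening: 0.0303
gripper_force: 30.0
```

```bash
python3 - <<'E'
from m import *
grab('scene');P,p,ok=cloud('scene');hsv=cv2.cvtColor(p,cv2.COLOR_BGR2HSV)
m=(hsv[...,0]>18)&(hsv[...,0]<34)&(hsv[...,2]>140)&(P[...,2]>.28)&(P[...,2]<.36)&(P[...,1]<-.1)&(P[...,1]>-.5)
v,u=np.nonzero(m);q=P[v,u];s=q[q[:,1]>-.37]
print(len(s),'y',np.percentile(s[:,1],[1,99]),'z fit (slope along y)',np.polyfit(s[:,1],s[:,2],1),'x slope',np.polyfit(s[:,1],s[:,0],1))
E
```

```text
423 y [-0.36843385 -0.24009112] z fit (slope along y) [-0.01173871  0.32576346] x slope [-0.10418524  0.4320731 ]
```

Emit:
send_rows(
  plan=[
    [0,0,0.15,0,0,0,1],
    [0,0,0.15,0,0,0,1],
    [0,0,0.15,0,0,0,1],
    [0,0,0.15,0,0,0,1],
    [0,0,0.15,0,0,0,1],
    [0,0,0.15,0,0,0,1],
    [0,0,0.15,0,0,0,1],
    [0,0,0.15,0,0,0,1],
    [0,0,0.15,0,0,0,1],
    [0,0,0.03,0,0,0,1],
    [0,0,0.03,0,0,0,1],
    [0,0,0.03,0,0,0,1],
    [0,0,0.03,0,0,0,1],
    [0,0,0.03,0,0,0,1],
    [0,0,0.02,0,0,0,1],
    [0,0,0,0,0,0,1],
    [0,0,0,0,0,0,1],
    [0,0,0,0,0,0,1],
  ],
)

```text
t: 13.65
eef_pos: [0.4722, -0.3701, 0.0148]
tool_rot: [[-0.135, 0.991, 0.001], [0.991, 0.135, -0.0], [-0.0, 0.0, -1.0]]
force: [-0.4, 0.3, -0.9]
opening: 0.0298
gripper_force: 30.0
```

Emit:
send_rows(
  plan=[
    [0,0,0.008,0,0,0,1],
    [0,0,0.007,0,0,0,1],
    [0,0,0,0,0,0,1],
    [0,0,0,0,0,0,1],
  ],
)

```text
t: 13.98
eef_pos: [0.4719, -0.3698, 0.0113]
tool_rot: [[-0.135, 0.991, -0.0], [0.991, 0.135, 0.0], [0.0, -0.0, -1.0]]
force: [-0.0, 0.7, -1.4]
opening: 0.0299
gripper_force: 30.0
```

Emit:
send_rows(
  plan=[
    [0,0,0,0,0,0,0.15],
    [0,0,0,0,0,0,0],
    [0,0,0,0,0,0,-0.1],
    [0,0,0,0,0,0,-0.1],
    [0,0,0,0,0,0,-0.1],
    [0,0,-0.05,0,0,0,-0.1],
    [0,0,-0.1,0,0,0,-0.1],
    [0,0,-0.15,0,0,0,-0.1],
    [0,0,-0.19,0,0,0,-0.1],
    [0,0,-0.19,0,0,0,-0.1],
    [0,0,-0.19,0,0,0,-0.1],
    [0,0,-0.19,0,0,0,-0.1],
    [0,0,-0.19,0,0,0,-0.1],
    [0,0,-0.19,0,0,0,-0.1],
    [0,0,-0.19,0,0,0,-0.1],
    [0,0,0,0,0,0,-0.1],
    [0,0,0,0,0,0,-0.1],
  ],
)

```text
t: 15.4
eef_pos: [0.4727, -0.3701, 0.3408]
tool_rot: [[-0.135, 0.991, 0.004], [0.991, 0.135, -0.003], [-0.004, 0.004, -1.0]]
force: [0.4, -1.0, 0.1]
opening: 0.0481
gripper_force: 0.0
```

```bash
python3 - <<'E'
from m import *
grab('wrist','w9');grab('scene')
P,p,ok=cloud('wrist');hsv=cv2.cvtColor(p,cv2.COLOR_BGR2HSV)
m=(hsv[...,0]>20)&(hsv[...,0]<34)&(hsv[...,2]>150)&(hsv[...,1]<150)&(P[...,2]<.04)&(P[...,1]>-.47)&(P[...,1]<-.2)&(P[...,0]>.4)&(P[...,0]<.52)
rects('wrist',m,P,60,.024);v,u=np.nonzero(m);A=np.c_[P[v,u,:2],np.ones(len(v))];print('plane',np.linalg.lstsq(A,P[v,u,2],rcond=None)[0],'z med',np.median(P[v,u,2]))
P,p,ok=cloud('scene');f=lambda x,y:P[int(200+y*.3),int(300+x*.3)].round(3)
for xy in((168,248),(208,297),(250,345)):print(f(*xy))
E
```

```text
wrist px [278. 139.] c [ 473. -339.] size [ 42. 196.] ang 7.2 corners [[440.0, -245.0], [465.0, -440.0], [506.0, -434.0], [481.0, -239.0]]
plane [-0.00069845  0.00136701  0.02529843] z med 0.024523595547403375
[0.543 0.31  0.097]
[0.554 0.353 0.064]
[0.563 0.399 0.033]
```

View pics/w9.png

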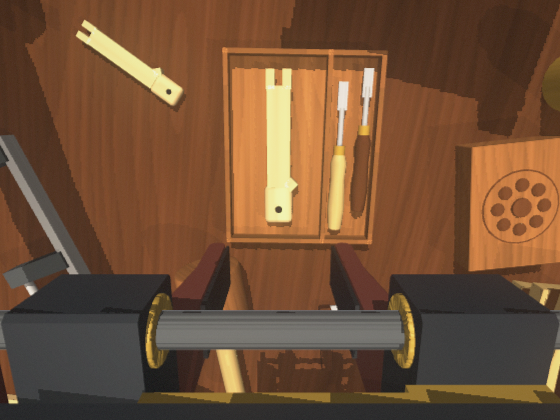

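The stick lies flat in the middle of its bay (about (278,145)), the gouges at (340,155) and (362,145) look undisturbed, and the offcut is still in the crate. Handing in.

```bash
python3 -c "
from station import bot
print(bot.finish_job())"
```

```text
the job is handed in; nothing more can be done
None
```

I handed the job in: the offcut is at rest in the crate, propped with one end on the chute. The push stick is released flat in its bay, and I saw no sign that the blade, blank or gouges were touched; the hand-in returned no verdict.

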